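# Lock the treat canister into the bird's treat tower

### The job

Lift the treat canister off its sloping rest, stand it upright on bare shelf and let go of it. Then take it again, now by its grip bar, and with that push its lugs down through the slots of the treat tower's socket against the spring, and twist it a quarter turn clockwise (seen from above) to lock it there; let go and leave the other things on the shelf where they are.

Things in the scene. Friction and masses are not known exactly. Their poses are not given: they have to be found in the camera images.
- canister: Treat canister, 120 mm tall, about 0.2 kg. Origin: centre of its flat underside; z runs up its axis. Grey neck 44 mm in diameter from 0 to 24 mm, frosted acrylic body 54 mm in diameter from 24 to 84 mm, upright grey grip bar on top; two lugs at its foot. Alike when turned half round. It starts in the rest, grip bar uppermost, its axis leaning 35 degrees from upright to the rest's +x, its y axis level.
- body_mid (a point): On the canister's axis, 60 mm above its underside, near its centre of mass. Axes as the canister's.
- grip_bar (a point): On the canister's axis, 108 mm above its underside: in the grip bar, 12 mm below its top. The bar stands from 84 to 120 mm, is 46 mm long along the canister's y (in line with the lugs) and 16 mm thick along x.
- lugs (a point): On the canister's axis, 4 mm above its underside, midway between the two lugs, which stick out along the canister's y axis: 62 mm tip to tip, each 14 mm wide (x) and 8 mm tall, flush with the underside.
- rest: Fixed sloping rest: pine board 140 x 80 x 14 mm with two steel rods (10 mm thick, within 20 mm either side of y = 0, up to 115 mm high) that carry the leaning canister from below and turn up at its foot as a stop. Origin: centre of the board's underside. The slope rises towards its +x. The canister's underside centre lies 50 mm to -x and 45 mm up; lifted straight up it comes free.
- tower: Fixed treat tower: frosted acrylic block 110 x 110 x 60 mm with an aluminium bayonet socket ring on top (80 mm outside diameter, its top 79 mm above the shelf); press button and 18 mm high catch tray on its -x side, to 90 mm from the origin. Origin: centre of its underside; z up.
- slots (a point): Centre of the socket's mouth, 79 mm above the shelf; axes as the tower's. The opening is 49 mm in diameter with two opposite entry slots, 20 mm wide, along the tower's x axis. The lugs go in along that axis, either way round, and are locked along the tower's y axis after a quarter turn clockwise seen from above. Stops bar the other way, and more than about 4 degrees too far.
- socket (a point): Centre of the socket's floor, 60 mm above the shelf. The lip is 11 to 19 mm above it. A spring plate holds the canister's underside 9 mm above the floor (5 N), where the lugs cannot turn; push it to under 3 mm (1 mm is good; about 8 N) and they turn beneath the lip. Locked and let go, the spring lifts it till the lugs bear on the lip, the underside 3 mm above the floor.
- saucer: Bystander: blue ceramic saucer 120 mm across, 20 mm high. Origin: centre of its underside.
- chew_stick: Bystander: yellow silicone chew stick with wider ends, 146 mm long along its x axis, 36 mm wide, 22 mm high. Origin: centre of its underside.
- hex_block: Bystander: pine hexagon block, 70 mm across flats, 35 mm high. Origin: centre of its underside.
- tumbler: Bystander: steel tumbler 68 mm across, 90 mm high. Origin: centre of its underside.
- jar: Bystander: glass jar 80 mm across, 120 mm high. Origin: centre of its underside.
- perch_clamp: Bystander: aluminium C clamp 50 x 50 x 100 mm holding a white plastic perch, a rod 120 mm long along its y axis, its top 116 mm up. Origin: centre of its underside.
Mind the look-alikes: they are no part of the job. What is shaped like the canister but blue or turquoise is not meant.

How it is judged:
On the way, in this order (a step that is already met when the one before it is completed fails the run):
1. the canister stands upright on the bare shelf, let go (angle between canister's own z axis and vertical below 0.1 rad and height (world z) of canister below 0.005 m and contact force between canister and the fingers below 0.05 N), for 0.2 s.
2. the canister, held by its grip bar, has entered the socket (horizontal distance between canister and socket below 0.006 m and z of canister in the frame of socket below 0.013 m and distance between the grasp point and grip_bar below 0.028 m and contact force between canister and the fingers above 1 N), for 0.1 s.
At the end, for the whole second after the job is handed in: The canister is locked in the tower's socket and at rest: centred within 5 mm, its underside less than 6 mm above the socket floor, its lugs within 0.3 rad (17 degrees) of the tower's y axis, upright within 0.1 rad (horizontal distance between canister and socket below 0.005 m and z of canister in the frame of socket below 0.006 m and angle between the y axis of canister and the y axis of tower, either way round below 0.3 rad and angle between canister's own z axis and vertical below 0.1 rad and linear speed of canister below 0.02 m/s); the robot touches nothing.
It fails at once if a bystander (saucer, chew stick, hexagon block, tumbler, jar or perch clamp) is moved more than 30 mm (distance of any of saucer, chew_stick, hex_block, tumbler, jar, perch_clamp from where it was at the start of the episode above 0.03 m).
It also fails if it takes over 64 s, if anything falls off the work surface, if the arm or the gripper's body presses on something with over 40 N, if the wrist force passes 120 N, or if a joint passes its speed limit or range.

### The arm

A 7-joint arm with a two-finger parallel gripper is mounted at the origin on the work surface. World frame = base frame: x ahead of the robot, y to its left, z up, the work surface at z = 0. Lengths are in m, angles in rad, forces in N, time in s.
With the tool pointing down it reaches from about 0.425 to 1.025 m from the base axis. Payload 9.4 kg.
Tool frame: the origin (TCP) lies midway between the tips of the shut fingers; the grasp point (between the pads) lies 19 mm behind it; z points along the fingers, y is the line along which they close (so a half turn about z gives the same grasp; the last joint's range is limited). The gripper opens to 85 mm and grips with 20 to 120 N. Pads are 22 mm wide; open, the fingers measure 114 mm over their backs; the gripper's body (76 mm by 85 mm) begins 54 mm behind the grasp point. The pads swing forward as they close: fully open they stand 13 mm farther back than shut.
Start: joints at [1.086, 0.599, -0.003, 1.599, 0.002, 0.943, -0.08], TCP at [0.288, -0.666, 0.207] pointing down, gripper open.
Joint ranges: [-2.57, 2.57], [-0.35, 1.97], [-1.29, 1.29], [0.11, 2.56], [-1.05, 4.19], [0.11, 1.86], [-2.63, 2.63]. Speed limits (rad/s): [2.22, 2.22, 3.01, 3.01, 3.14, 3.14, 3.14].

### API

Orientations are given as a rotation vector (axis times angle).
In Python, from workcell import r gives the robot as it stands. The module is installed in compiled form; this text tells all that it offers.
- The arm moves only by the tool arm_command, never from a script. Its argument "plan" is a list of rows, each a list of 6 numbers: the shift along the tool's x, y, z in mm, then the turn, a rotation vector about the tool's x, y, z in degrees. In form: [[tx, ty, tz, rx, ry, rz], ...]. A call has exactly 10 rows; each row is the pose to reach, as a shift and turn from the pose commanded when the call began, along the tool's axes at that moment; what a row does not reach only later rows make up. A row lasts 1/12 s, in which the tool goes at most 41.7 mm and 7.16 degrees, less where a joint would pass 70% of its speed; a pose out of reach is approached as far as the arm can. A call with a gripper value outside its range is refused whole. "gripper" is the finger opening in mm, from 0 to 85.4, set as the call begins (left out, the last holds). The fingers move at their own pace and stop on an object; the grip force is fixed at half the most. Time passes only in rows, so rows that repeat a pose let the fingers close, or fill a call up. It gives the time, the measured TCP pose, the force, the opening and the grip force at its end, in the units of the state.
- r.get_state(): the state, without advancing time (a new reading comes with each control period).
- r.camera(name): name is "scene" or "top"; returns a dict with "frame" (420x560x3 uint8, red, green, blue), "depth" (420x560 float32, m along the optical axis (not along the pixel's ray), 0 where there is no reading), "camera_matrix" (3x3 intrinsics, pixels), "world_to_cam" (4x4, takes a point from world to camera coordinates). Camera axes: x right, y up, looking along -z (the intrinsics and any distortion apply to the point x, -y, -z); pixel columns grow to the right and rows downward; lengths in m; the calibration is good to about 2 mm. A picture is of the moment at which its call begins.
- r.close_job(): hands the job in; it is judged then, once.
The state is a dict: "t": time; "joint_positions": joint angles; "joint_velocities": joint speeds; "tau": joint torques, N m; "position": TCP position; "tool_rot": TCP orientation; "force": force on the tool from outside, world axes, zero at the start; "wrist_torque": the same for the moment, N m; "opening": finger opening in m; "gripper_force": force on a finger pad.
Only numpy, scipy, OpenCV 4.12 (cv2) and the standard library are available. Lean on these libraries where they do the work, as an engineer would, in place of code of your own. Each camera call takes 0.05 s, during which the arm holds its last target. There are 200 camera calls.

## Working session

There is one attempt and no reset: what is moved stays moved. The work goes in short steps, Python scripts to look and compute and a tool call to move; the robot and the scene stay as the last step left them, time stands still between calls to the robot, and variables do not carry over. Pictures are saved under pics/ and viewed, at most 10 in all, crops included, and the job is handed in when it is done.

Besides the shell and the picture viewer there is one more tool, called after "Call:" as name([rows], argument=value, ...), one row to a line, values as JSON. arm_command: Moves the arm, as the interface text tells. Its arguments: {"type":"object","properties":{"plan":{"type":"array","items":{"type":"array","items":{"type":"number"}}},"gripper":{"type":"number"}},"required":["plan"]}

```bash
mkdir -p pics
cat > h.py <<'E'
from workcell import r
import numpy as np, cv2
from scipy.spatial.transform import Rotation as R
def cloud(c):
    d=c["depth"];K=c["camera_matrix"];T=np.linalg.inv(c["world_to_cam"])
    v,u=np.mgrid[:d.shape[0],:d.shape[1]]
    p=np.stack([(u-K[0,2])/K[0,0]*d,-(v-K[1,2])/K[1,1]*d,-d],-1)
    return p@T[:3,:3].T+T[:3,3]
def snap(name,fn=None):
    c=r.camera(name)
    if fn: cv2.imwrite("pics/"+fn,c["frame"][:,:,::-1])
    np.savez("/tmp/"+name+".npz",P=cloud(c),d=c["depth"],f=c["frame"])
    return c
def goto(p,rv=None):
    """delta in tool axes (mm,deg) from current measured pose"""
    s=r.get_state();A=R.from_rotvec(s["tool_rot"])
    t=A.inv().apply(np.array(p)-s["position"])*1e3
    w=np.zeros(3) if rv is None else np.degrees((A.inv()*rv).as_rotvec())
    return np.round(np.r_[t,w],1)
E
python3 - <<'E'
from h import *
for n in("scene","top"):
    c=snap(n,n+"0.png");print(c["camera_matrix"],np.linalg.inv(c["world_to_cam"]).round(3))
s=r.get_state();print({k:np.round(v,3) for k,v in s.items()});print(R.from_rotvec(s["tool_rot"]).as_matrix().round(3))
E
```

```text
[[413.01665568   0.         276.23453999]
 [  0.         413.01665568 202.01579201]
 [  0.           0.           1.        ]] [[ 0.188 -0.677  0.712  1.45 ]
 [ 0.982  0.128 -0.138 -0.163]
 [ 0.002  0.725  0.689  0.975]
 [ 0.     0.     0.     1.   ]]
[[400.44043657   0.         279.49733089]
 [  0.         400.44043657 212.04999021]
 [  0.           0.           1.        ]] [[-0.002  0.986 -0.166  0.392]
 [-1.     0.002  0.027  0.021]
 [ 0.027  0.166  0.986  1.135]
 [ 0.     0.     0.     1.   ]]
{'t': np.float64(0.1), 'joint_positions': array([ 1.086,  0.6  , -0.003,  1.6  ,  0.002,  0.943, -0.08 ]), 'joint_velocities': array([-0.   , -0.001, -0.001, -0.001,  0.   ,  0.   , -0.001]), 'tau': array([ 5.0000e-03, -7.7800e+01,  1.5700e+00, -2.5863e+01,  1.3000e-02,
        6.0000e-03,  0.0000e+00]), 'position': array([ 0.287, -0.665,  0.206]), 'tool_rot': array([-3.075e+00, -6.360e-01,  1.000e-03]), 'force': array([-0.277,  0.178, -0.32 ]), 'wrist_torque': array([-0.006,  0.006,  0.017]), 'gripper_force': np.float64(0.0), 'opening': np.float64(0.085)}
[[ 0.918  0.397 -0.001]
 [ 0.397 -0.918  0.001]
 [-0.    -0.001 -1.   ]]
```

View pics/top0.png

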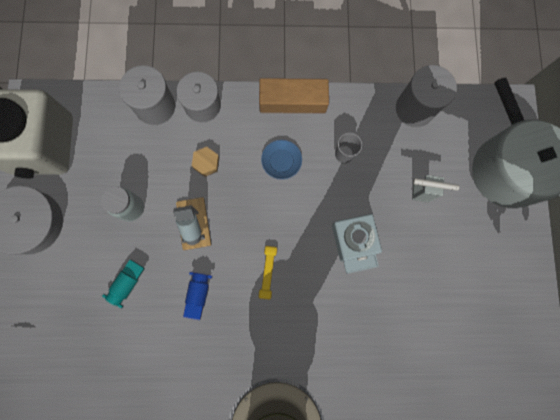

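View pics/scene0.png

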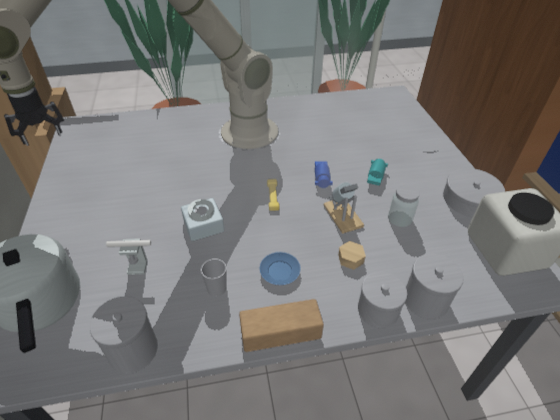

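The top view shows the rest with the canister near (190,225) and the tower near (358,240). The scene view shows them near (345,205) and (203,215). I'll enlarge both.

Run:
```python
from h import *
f=np.load("/tmp/top.npz");P=f["P"];im=f["f"][:,:,::-1]
a=cv2.resize(im[190:255,160:225],(400,400),interpolation=cv2.INTER_CUBIC)
b=cv2.resize(im[205:280,325:390],(347,400),interpolation=cv2.INTER_CUBIC)
cv2.imwrite("pics/crops.png",np.hstack([a,b]))
# rest board: pixels z in 8..20mm in region
def reg(u0,u1,v0,v1,z0,z1):
    q=P[v0:v1,u0:u1].reshape(-1,3);return q[(q[:,2]>z0)&(q[:,2]<z1)]
q=reg(160,225,190,255,.010,.017);print("board",len(q),cv2.minAreaRect((q[:,:2]*1e3).astype(np.float32)),q[:,2].mean())
q=reg(325,390,205,280,.055,.065);print("block",len(q),cv2.minAreaRect((q[:,:2]*1e3).astype(np.float32)),q[:,2].mean())
q=reg(325,390,205,280,.074,.085);print("ring",len(q),cv2.minAreaRect((q[:,:2]*1e3).astype(np.float32)),q[:,:2].mean(0),q[:,2].mean())
q=reg(160,225,190,255,.10,.30);print("can",len(q),q[:,2].max(),q.mean(0))
for v in range(200,250,4): print(v,[tuple((P[v,u]*1e3).round().astype(int)) for u in range(174,206,5)])
```

```text
board 555 ((548.4168701171875, 233.71270751953125), (139.59596252441406, 80.6369400024414), 9.856241226196289) 0.014210697822022748
block 959 ((503.09423828125, -221.45701599121094), (114.93276977539062, 109.890380859375), 11.856818199157715) 0.06052507919319024
ring 411 ((506.18017578125, -220.78912353515625), (77.87470245361328, 80.59076690673828), 88.97024536132812) [ 0.50541053 -0.22103012] 0.07979577165732409
can 551 0.15196979338400474 [0.5413424  0.23028137 0.12646603]
200 [(np.int64(618), np.int64(293), np.int64(0)), (np.int64(618), np.int64(279), np.int64(-2)), (np.int64(618), np.int64(264), np.int64(1)), (np.int64(615), np.int64(246), np.int64(17)), (np.int64(615), np.int64(233), np.int64(15)), (np.int64(615), np.int64(218), np.int64(15)), (np.int64(617), np.int64(205), np.int64(9))]
204 [(np.int64(607), np.int64(292), np.int64(-1)), (np.int64(603), np.int64(274), np.int64(16)), (np.int64(604), np.int64(260), np.int64(15)), (np.int64(603), np.int64(246), np.int64(18)), (np.int64(604), np.int64(233), np.int64(12)), (np.int64(605), np.int64(219), np.int64(10)), (np.int64(604)
[... 2942 characters left out ...]
0)), (np.int64(501), np.int64(201), np.int64(16))]
244 [(np.int64(492), np.int64(287), np.int64(1)), (np.int64(492), np.int64(273), np.int64(2)), (np.int64(490), np.int64(256), np.int64(16)), (np.int64(486), np.int64(233), np.int64(62)), (np.int64(486), np.int64(220), np.int64(61)), (np.int64(490), np.int64(214), np.int64(16)), (np.int64(490), np.int64(200), np.int64(18))]
248 [(np.int64(481), np.int64(287), np.int64(-2)), (np.int64(481), np.int64(273), np.int64(-2)), (np.int64(480), np.int64(257), np.int64(9)), (np.int64(479), np.int64(242), np.int64(15)), (np.int64(479), np.int64(228), np.int64(17)), (np.int64(480), np.int64(217), np.int64(0)), (np.int64(481), np.int64(203), np.int64(-4))]
```

View pics/crops.png

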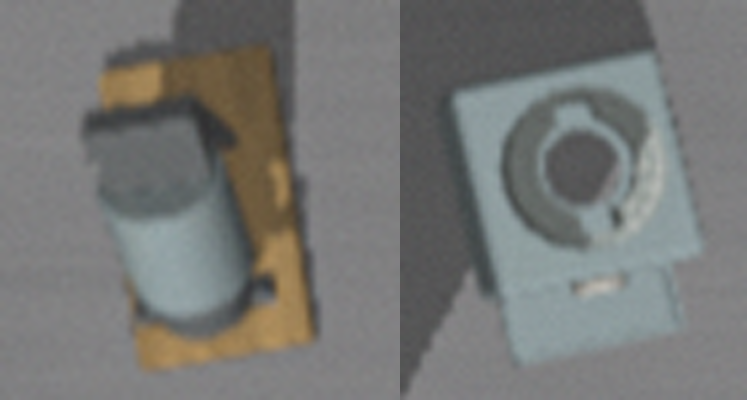

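The crops put the rest's foot end towards -x, with a yaw of about +9.9°. The board centre is (0.548, 0.234), and the canister's bar top height matches the 143 mm I predicted. The tower's tray faces -x, with a yaw of about +12° and the ring centre at (0.5055, -0.2205). I'll grip the bar across its 46 mm length along the leaning axis, which keeps the fingers clear of the rods.

```bash
cat >> h.py <<'E'
def ori(yaw_y,tilt=0,az=0):
    """tool y at yaw_y deg; tool z = -(axis leaning tilt deg towards az)"""
    t,a=np.radians([tilt,az]);z=-np.array([np.sin(t)*np.cos(a),np.sin(t)*np.sin(a),np.cos(t)])
    b=np.radians(yaw_y);y=np.array([np.cos(b),np.sin(b),0]);y-=z*(y@z);y/=np.linalg.norm(y)
    return R.from_matrix(np.stack([np.cross(y,z),y,z],1))
def chain(*wps):
    s=r.get_state();p=s["position"];A=R.from_rotvec(s["tool_rot"])
    for q,B in wps:
        q=np.array(q);print(np.round(np.r_[A.inv().apply(q-p)*1e3,np.degrees((A.inv()*B).as_rotvec())],1).tolist());p,A=q,B
foot=np.array([.4991,.2251,.045]);ax=np.array([.565,.0982,.819])
E
python3 - <<'E'
from h import *
B=ori(99.86,35,9.86)
chain(([.53,-.33,.30],ori(-5)),([.60,.02,.32],ori(55)),(foot+ax*.182,B),(foot+ax*.092,B))
print(foot+ax*.172)
E
```

```text
[355.6, -211.5, -93.4, -0.1, -0.0, -61.6]
[354.8, 39.2, -20.0, 0.0, 0.0, -60.0]
[126.3, 183.8, 125.9, 13.7, 33.2, -43.4]
[0.0, 0.0, 90.0, 0.0, 0.0, 0.0]
[0.59628   0.2419904 0.185868 ]
```

Call:
arm_command([
  [340,-200,-93,0,0,-60],
  [340,-200,-93,0,0,-60],
  [340,-200,-93,0,0,-60],
  [340,-200,-93,0,0,-60],
  [340,-200,-93,0,0,-60],
  [340,-200,-93,0,0,-60],
  [340,-200,-93,0,0,-60],
  [340,-200,-93,0,0,-60],
  [340,-200,-93,0,0,-60],
  [340,-200,-93,0,0,-60],
], gripper=85)

```text
t: 0.93
position: [0.5224, -0.3435, 0.3008]
tool_rot: [-2.34, -2.096, -0.002]
force: [-0.7, 0.9, 0.5]
opening: 0.0851
gripper_force: 0.0
```

Call:
arm_command([
  [355,40,-20,0,0,-60],
  [355,40,-20,0,0,-60],
  [355,40,-20,0,0,-60],
  [355,40,-20,0,0,-60],
  [355,40,-20,0,0,-60],
  [355,40,-20,0,0,-60],
  [355,40,-20,0,0,-60],
  [355,40,-20,0,0,-60],
  [355,40,-20,0,0,-60],
  [355,40,-20,0,0,-60],
])

```text
t: 1.77
position: [0.6015, 0.0081, 0.3205]
tool_rot: [-0.971, -2.988, -0.006]
force: [1.0, 0.2, -0.1]
opening: 0.0852
gripper_force: 0.0
```

Run:
```python
from h import *
B=ori(99.86,35,9.86)
s=r.get_state();print(s["t"],s["position"],s["joint_positions"].round(2))
chain((foot+ax*.182,B))
```

```text
1.7667 [0.60151021 0.00807975 0.32048912] [ 0.36  0.41 -0.67  1.73  0.28  1.1   0.55]
[137.5, 189.9, 127.3, 14.2, 33.1, -44.3]
```

Call:
arm_command([
  [20,30,10,2,5,-7],
  [40,60,25,4,9,-13],
  [60,90,40,6,14,-19],
  [80,120,55,8,18,-25],
  [100,145,75,10,23,-31],
  [120,170,100,12,28,-37],
  [137,190,127,14,33,-44],
  [137.5,190,127,14.2,33.1,-44.3],
  [137.5,190,127,14.2,33.1,-44.3],
  [137.5,190,127,14.2,33.1,-44.3],
])

```text
t: 2.6
position: [0.6041, 0.2355, 0.191]
tool_rot: [0.198, -2.521, 0.069]
force: [0.5, 0.4, 0.6]
opening: 0.0854
gripper_force: 0.0
```

Run:
```python
from h import *
B=ori(99.86,35,9.86)
s=r.get_state();print(s["t"],s["position"],s["joint_positions"].round(2))
chain((foot+ax*.182,B),(foot+ax*.092,B))
c=snap("scene");cv2.imwrite("pics/s1.png",cv2.resize(c["frame"][100:270,250:450,::-1],(800,680),interpolation=cv2.INTER_CUBIC)[:600])
c=snap("top");cv2.imwrite("pics/t1.png",cv2.resize(c["frame"][160:280,130:270,::-1],(700,600),interpolation=cv2.INTER_CUBIC))
```

```text
2.6 [0.60411996 0.23554217 0.19096296] [-0.02  0.94 -0.8   1.29  0.3   1.67  0.93]
[2.6, 7.7, -2.0, 0.3, -0.2, -0.8]
[0.0, 0.0, 90.0, 0.0, 0.0, 0.0]
```

View pics/s1.png

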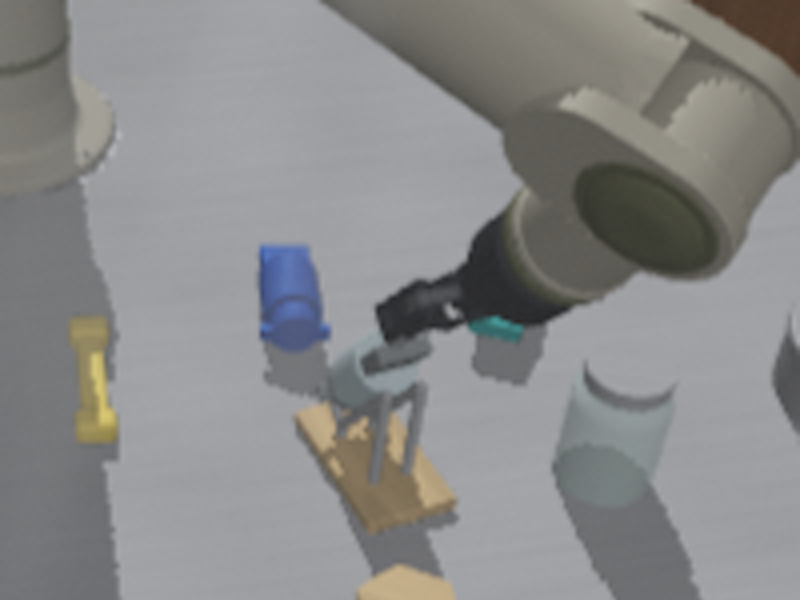

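The gripper is in line with the leaning bar, its fingers either side of it, and the wrist is clear of the jar. Next I'll make a small correction and descend along the axis.

Call:
arm_command([
  [2.5,7.7,-2,0.3,-0.2,-0.8],
  [2.5,7.7,-2,0.3,-0.2,-0.8],
  [2.5,7.7,10,0.3,-0.2,-0.8],
  [2.5,7.7,20,0.3,-0.2,-0.8],
  [2.5,7.7,30,0.3,-0.2,-0.8],
  [2.5,7.7,40,0.3,-0.2,-0.8],
  [2.5,7.7,50,0.3,-0.2,-0.8],
  [2.5,7.7,50,0.3,-0.2,-0.8],
  [2.5,7.7,50,0.3,-0.2,-0.8],
  [2.5,7.7,50,0.3,-0.2,-0.8],
])

```text
t: 3.53
position: [0.5728, 0.2381, 0.1537]
tool_rot: [0.221, -2.525, 0.069]
force: [-0.2, 1.1, -0.2]
opening: 0.0849
gripper_force: 0.0
```

Run:
```python
from h import *
B=ori(99.86,35,9.86)
s=r.get_state();print(s["t"],s["position"],s["joint_positions"].round(2),s["force"])
chain((foot+ax*.092,B))
```

```text
3.5333 [0.57276978 0.23808449 0.15368954] [-0.01  0.95 -0.8   1.4   0.31  1.56  0.91] [-0.21860084  1.11141159 -0.21861037]
[-1.0, -0.1, 40.0, -0.1, 0.1, 0.1]
```

Call:
arm_command([
  [-1,0,8,0,0,0],
  [-1,0,16,0,0,0],
  [-1,0,24,0,0,0],
  [-1,0,32,0,0,0],
  [-1,0,39,0,0,0],
  [-1,0,39,0,0,0],
  [-1,0,39,0,0,0],
  [-1,0,39,0,0,0],
  [-1,0,39,0,0,0],
  [-1,0,39,0,0,0],
])

```text
t: 4.37
position: [0.5516, 0.2344, 0.1213]
tool_rot: [0.221, -2.525, 0.069]
force: [-0.4, -0.5, 0.8]
opening: 0.0853
gripper_force: 0.0
```

Call:
arm_command([
  [0,0,0,0,0,0],
  [0,0,0,0,0,0],
  [0,0,0,0,0,0],
  [0,0,0,0,0,0],
  [0,0,0,0,0,0],
  [0,0,0,0,0,0],
  [0,0,0,0,0,0],
  [0,0,0,0,0,0],
  [0,0,0,0,0,0],
  [0,0,0,0,0,0],
], gripper=30)

```text
t: 5.2
position: [0.5511, 0.2374, 0.1233]
tool_rot: [0.224, -2.525, 0.063]
force: [-0.2, 6.1, 10.9]
opening: 0.0299
gripper_force: 7.2
```

Run:
```python
from h import *
B=ori(99.86,35,9.86);s=r.get_state();p=s["position"]
print(p,s["opening"],s["gripper_force"],s["force"])
chain((p+[0,0,.10],B),([.50,.09,.22],ori(60)))
f=np.load("/tmp/top.npz")
```

```text
[0.55109675 0.23738001 0.12327114] 0.029931757161554776 7.170625145081431 [-0.20649026  6.0890138  10.94027192]
[57.1, 0.5, -82.1, 0.2, 0.2, 0.3]
[60.0, -136.5, 46.0, -12.2, -33.6, 38.6]
```

The opening of 30 mm is less than the bar's 46 mm, so I'll look.

Run:
```python
from h import *
c=snap("scene");a=cv2.resize(c["frame"][150:240,290:390,::-1],(500,450),interpolation=cv2.INTER_CUBIC)
c=snap("top");b=cv2.resize(c["frame"][185:255,160:225,::-1],(300,323),interpolation=cv2.INTER_CUBIC)
o=np.zeros((450,800,3),np.uint8);o[:,:500]=a;o[:323,500:]=b;cv2.imwrite("pics/s2.png",o)
```

```text
(no output)
```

View pics/s2.png

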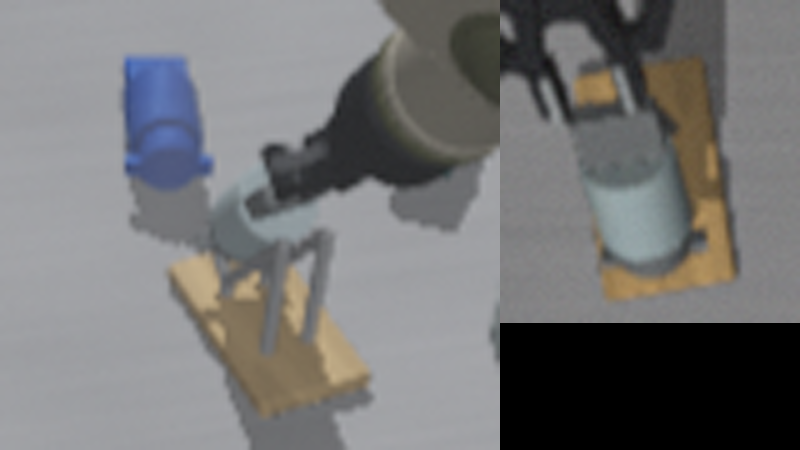

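The fingers have shut just beyond or above the bar, so they missed it. I'll check the finger and bar points in the tool frame using depth.

Run:
```python
from h import *
s=r.get_state();A=R.from_rotvec(s["tool_rot"]);print(A.as_matrix().round(3))
for n in("top","scene"):
    f=np.load(f"/tmp/{n}.npz");P=f["P"].reshape(-1,3);C=f["f"].reshape(-1,3).astype(int)
    q=(P-s["position"])@A.as_matrix()*1e3
    m=(abs(q)<[45,60,60]).all(1)&(P[:,2]>.03)
    q=q[m];g=C[m].mean(1);o=np.argsort(q[:,2])
    print(n,len(q));
    for lo in range(-60,60,8):
        k=(q[:,2]>=lo)&(q[:,2]<lo+8)
        if k.any(): 
            kk=q[k];print(lo,k.sum(),"x",kk[:,0].min().round(),kk[:,0].max().round(),"y",kk[:,1].min().round(),kk[:,1].max().round(),"dark y:",np.sort(kk[g[k]<45][:,1].round().astype(int)).tolist()[::3],"bright x",np.sort(kk[g[k]>=60][:,0].round().astype(int)).tolist()[::4])
```

```text
[[-0.808 -0.174 -0.563]
 [-0.146  0.985 -0.095]
 [ 0.571  0.005 -0.821]]
top 756
-60 34 x -10.0 11.0 y -28.0 29.0 dark y: [-28, -25, 15] bright x [-10, 7, 9, 10, 10]
-52 36 x -9.0 12.0 y -29.0 29.0 dark y: [-29, -26, 15] bright x [-9, 6, 8, 9, 10, 12]
-44 34 x -7.0 13.0 y -29.0 28.0 dark y: [-26, 15] bright x [5, 6, 9, 11, 12]
-36 29 x -10.0 11.0 y -24.0 27.0 dark y: [15] bright x [-10, 1, 6, 9, 10, 11]
-28 89 x -9.0 11.0 y -31.0 15.0 dark y: [] bright x [-9, -6, -3, -3, -1, 0, 2, 3, 4, 5, 5, 6, 7, 7, 7, 8, 9, 9, 9, 10, 11, 11]
-20 47 x -4.0 11.0 y -30.0 15.0 dark y: [] bright x [2, 6, 7, 7, 8, 8, 8, 9, 9, 10, 10, 11]
-12 46 x -31.0 11.0 y -29.0 15.0 dark y: [] bright x [-31, 6, 7, 7, 8, 8, 8, 9, 9, 9, 10, 11]
-4 40 x -9.0 10.0 y -30.0 16.0 dark y: [] bright x [-9, 6, 7, 7, 8, 8, 8, 9, 9, 9]
4 131 x -8.0 27.0 y -32.0 19.0 dark y: [] bright x [-8, 3, 5, 6, 7, 7, 8, 8, 8, 9, 9, 9, 10, 10, 10, 12, 13, 14, 14, 15, 16, 16, 17, 18, 19, 20, 21, 22, 23, 24, 25, 26, 27]
12 49 x -5.0 29.0 y -32.0 19.0 dark y: [] bright x [-5, 11, 14, 17, 18, 21, 22, 23, 25, 25, 26, 28, 29]
20 48 x -43.0 28.0 y
[... 961 characters left out ...]
ht x [-40, -36, -32, -30, -28, -9, -5]
4 88 x -45.0 23.0 y -33.0 17.0 dark y: [] bright x [-45, -41, -40, -38, -32, -26, -23, -21, -19, -17, -16, -15, -13, -11, -10, -9, -7, 0, 8, 14, 17, 19]
12 62 x -45.0 22.0 y -32.0 17.0 dark y: [] bright x [-45, -36, -33, -28, -24, -21, -19, -18, -17, -13, -12, -10, 1, 10, 13, 18]
20 18 x -35.0 12.0 y -31.0 13.0 dark y: [] bright x [-35, -26, -16, -7, 6]
28 23 x -36.0 16.0 y -31.0 12.0 dark y: [] bright x [-36, -34, -31, -21, -5, 8]
36 18 x -34.0 23.0 y -30.0 12.0 dark y: [] bright x [-34, -24, -18, -8, 16]
44 21 x -36.0 22.0 y -32.0 11.0 dark y: [] bright x [-36, -31, -20, -8, 2, 22]
52 15 x -35.0 21.0 y -31.0 -15.0 dark y: [] bright x [-35, -24, -4, 7]
```

Run:
```python
from h import *
s=r.get_state();A=R.from_rotvec(s["tool_rot"])
f=np.load("/tmp/top.npz");q=((f["P"]-s["position"])@A.as_matrix()*1e3).round().astype(int)
for v in range(196,216,2):
    print(v," ".join("%d,%d,%d/%d"%(*q[v,u],f["f"][v,u].mean()) for u in range(168,200,2)))
```

```text
196 16,14,-90/37 -147,52,53/87 -143,46,51/126 -141,40,51/132 -143,35,54/132 -139,29,52/131 -138,23,52/129 11,-16,-78/87 11,-21,-77/40 11,-25,-77/42 8,-29,-73/38 7,-33,-71/59 12,-39,-75/70 12,-44,-73/75 -131,-22,56/85 -133,-27,58/86
198 13,17,-81/41 -3,16,-66/24 -140,47,56/107 -134,40,52/134 -136,35,55/132 -134,29,54/108 -137,25,59/90 -134,19,57/82 10,-19,-70/51 13,-24,-72/47 14,-29,-71/44 -130,-4,58/56 -131,-9,60/85 -126,-16,58/85 -125,-21,58/76 -118,-28,53/80
200 8,20,-71/42 2,17,-65/33 -10,15,-52/68 -132,42,58/132 -127,35,54/122 -130,30,59/82 -128,25,58/83 -127,19,59/97 10,-17,-64/98 9,-22,-62/99 5,-25,-57/41 -1,-29,-50/39 -115,-11,54/86 -113,-16,53/86 -110,-22,52/85 -114,-27,57/79
202 11,21,-67/73 8,17,-64/88 -1,15,-54/30 -129,43,63/126 -116,34,52/124 -114,28,52/114 -113,23,52/122 -114,18,55/126 10,-16,-58/101 10,-20,-56/133 8,-24,-53/46 4,-28,-49/42 -106,-11,53/85 -108,-16,57/87 -105,-22,55/86 -103,-27,55/78
204 5,24,-55/72 10,18,-59/136 4,15,-52/35 -121,43,63/86 -113,36,57/126 738,-180,-720/116 -110,24,57/120 -108,18,57/131 -106,12,56/116 9,-19,-49/135 6,-22,-45/70 7,-27,-45/48 
[... 464 characters left out ...]
6,-23,20/61 -94,-19,67/85 -91,-25,66/86
210 -113,63,74/115 5,25,-35/89 12,18,-40/141 6,15,-33/52 1,12,-28/64 0,7,-25/68 3,2,-27/70 4,-3,-27/82 4,-8,-25/92 5,-13,-26/88 10,-19,-29/106 9,-23,-27/105 7,-27,-23/104 -4,-30,-12/57 -58,-24,41/62 -87,-24,70/87
212 -111,65,80/135 -105,57,76/131 11,20,-32/133 10,16,-30/112 9,12,-28/93 10,7,-28/109 10,2,-27/106 6,-2,-22/103 9,-7,-24/106 8,-12,-21/106 8,-16,-20/104 8,-21,-19/108 11,-26,-20/109 7,-30,-16/74 -61,-22,51/52 -79,-24,70/67
214 -101,64,79/134 -99,58,78/132 -99,53,79/130 -95,46,77/130 10,13,-22/113 9,9,-20/107 6,4,-17/103 9,-1,-18/107 10,-6,-18/108 6,-10,-13/105 10,-15,-15/105 9,-20,-14/105 7,-24,-10/106 9,-29,-10/97 -76,-17,73/74 -79,-22,77/79
```

By depth, the fingertips sit about 28 mm behind the reported TCP, so they touched the bar's end face. The bar centre is also about 6 mm off in tool y. I'll open and re-measure.

Call:
arm_command([
  [0,0,0,0,0,0],
  [0,0,0,0,0,0],
  [0,0,0,0,0,0],
  [0,0,0,0,0,0],
  [0,0,0,0,0,0],
  [0,0,0,0,0,0],
  [0,0,0,0,0,0],
  [0,0,0,0,0,0],
  [0,0,0,0,0,0],
  [0,0,0,0,0,0],
], gripper=85)

```text
t: 6.13
position: [0.5513, 0.2342, 0.121]
tool_rot: [0.222, -2.524, 0.069]
force: [-0.3, -0.7, -0.6]
opening: 0.0853
gripper_force: 0.0
```

Run:
```python
from h import *
snap("top")
s=r.get_state();A=R.from_rotvec(s["tool_rot"]);print(s["position"],s["opening"],s["force"].round(1))
f=np.load("/tmp/top.npz");q=((f["P"]-s["position"])@A.as_matrix()*1e3).round().astype(int)
for v in range(200,232,2):
    print(v," ".join("%d,%d,%d"%(*q[v,u],) for u in range(166,204,2) if (abs(q[v,u])<60).all()))
```

```text
[0.55134108 0.2342224  0.12098704] 0.08483322112391437 [-0.1 -0.4 -0.6]
200 11,-47,-59 6,-50,-52 6,-55,-52
202 11,-45,-52 6,-49,-46
204 12,-44,-46 9,-48,-42
206 -5,-15,-29 -8,-19,-25 -33,-19,-1
208 -8,20,-28 -5,15,-29 -6,10,-28 -2,5,-29 -5,1,-26 0,-5,-30 0,-10,-29 1,-15,-28 5,-20,-30 -26,-19,0 -45,-20,18
210 0,20,-28 3,15,-30 4,10,-30 3,5,-28 7,-1,-31 5,-5,-27 8,-10,-29 8,-15,-28 8,-20,-27 0,-23,-18 -43,-18,24
212 9,20,-30 5,16,-26 7,11,-26 8,6,-26 7,1,-24 8,-4,-24 9,-9,-23 9,-13,-22 9,-18,-21 7,-22,-18 -29,-19,18
214 8,21,-23 9,17,-22 10,12,-22 7,8,-18 9,3,-19 7,-2,-16 7,-7,-15 9,-12,-16 10,-17,-15 8,-21,-12 -11,-22,7
216 8,19,-14 6,14,-11 8,9,-13 6,5,-9 7,0,-9 7,-5,-8 10,-10,-10 6,-14,-5 10,-20,-7 2,-23,2
218 8,20,-8 8,16,-6 6,11,-3 7,6,-3 7,2,-2 10,-4,-3 7,-8,0 9,-13,0 10,-18,0 5,-22,6 0,-26,12
220 6,23,1 6,18,2 7,13,2 9,8,2 7,3,5 9,-2,4 8,-6,7 8,-11,7 9,-16,8 11,-22,7 9,-26,11
222 7,24,7 7,20,8 9,14,8 11,9,7 11,4,8 12,-1,9 14,-6,8 16,-11,7 17,-16,7 18,-21,8 9,-24,17
224 15,19,8 17,14,7 18,9,7 17,4,9 20,-1,7 18,-5,10 23,-11,7 24,-16,7 20,-20,13 12,-23,22 2,-26,33
226 17,21,12 23,14,8 25,9,7 25,4,9 28,-1,7 26,-5,10 25,-10,12 21,-14,17 19,-18,20 17,-23,24 8,-26,34
228 12,24,25 22,16,16 26,10,13 26,6,15 28,0,14 27,-4,16 25,-8,19 22,-13,23 20,-17,27 14,-20,35 12,-25,38
230 20,19,26 24,13,22 23,8,25 27,2,22 25,-2,25 26,-7,26 26,-12,27 23,-16,31 18,-20,37 12,-23,45 3,-26,56
```

The bar is now centred (y ±23, z -29..+7 in the tool frame), and the open tips are near z = -43. I'll advance 24 mm and close.

Call:
arm_command([
  [0,0,6,0,0,0],
  [0,0,12,0,0,0],
  [0,0,18,0,0,0],
  [0,0,24,0,0,0],
  [0,0,24,0,0,0],
  [0,0,24,0,0,0],
  [0,0,24,0,0,0],
  [0,0,24,0,0,0],
  [0,0,24,0,0,0],
  [0,0,24,0,0,0],
])

```text
t: 7.02
position: [0.538, 0.2319, 0.1015]
tool_rot: [0.221, -2.525, 0.069]
force: [-0.2, -0.1, -0.4]
opening: 0.085
gripper_force: 0.0
```

Call:
arm_command([
  [0,0,0,0,0,0],
  [0,0,0,0,0,0],
  [0,0,0,0,0,0],
  [0,0,0,0,0,0],
  [0,0,0,0,0,0],
  [0,0,0,0,0,0],
  [0,0,0,0,0,0],
  [0,0,0,0,0,0],
  [0,0,0,0,0,0],
  [0,0,0,0,0,0],
], gripper=20)

```text
t: 7.85
position: [0.538, 0.232, 0.1015]
tool_rot: [0.221, -2.525, 0.069]
force: [2.3, 0.8, 4.8]
opening: 0.0448
gripper_force: 61.2
```

Run:
```python
from h import *
s=r.get_state();A=R.from_rotvec(s["tool_rot"]);p=s["position"];print(p,s["opening"],s["force"].round(1),s["joint_positions"].round(2))
chain((p+[0,0,.12],A))
```

```text
[0.53799713 0.23195508 0.101549  ] 0.04483759570146367 [2.3 0.8 4.8] [ 0.    0.97 -0.8   1.53  0.34  1.43  0.88]
[68.6, 0.1, -98.5, 0.0, 0.0, 0.0]
```

Call:
arm_command([
  [7,0,-10,0,0,0],
  [14,0,-20,0,0,0],
  [21,0,-30,0,0,0],
  [28,0,-40,0,0,0],
  [35,0,-50,0,0,0],
  [42,0,-60,0,0,0],
  [49,0,-70,0,0,0],
  [56,0,-80,0,0,0],
  [68,0,-98,0,0,0],
  [68,0,-98,0,0,0],
])

```text
t: 8.68
position: [0.5388, 0.2331, 0.2248]
tool_rot: [0.222, -2.528, 0.066]
force: [-0.0, 1.4, -1.4]
opening: 0.0451
gripper_force: 61.7
```

Run:
```python
from h import *
s=r.get_state();p=s["position"];print(p,s["opening"],s["force"].round(1),s["joint_positions"].round(2))
chain(([.56,.08,.20],ori(65)),([.56,-.08,.15],ori(40)),([.56,-.08,.085],ori(40)))
```

```text
[0.53882645 0.2330664  0.22475596] 0.04510363680184506 [-0.   1.4 -1.4] [ 0.02  0.85 -0.84  1.45  0.26  1.6   0.9 ]
[-9.1, -154.5, 23.4, -10.5, -33.6, 34.0]
[-67.6, -145.0, 50.0, 0.0, 0.0, 25.0]
[0.0, 0.0, 65.0, 0.0, 0.0, 0.0]
```

Call:
arm_command([
  [-1,-20,3,-1.3,-4.2,4.2],
  [-2,-40,6,-2.6,-8.4,8.5],
  [-3,-58,9,-3.9,-12.6,12.7],
  [-4,-78,12,-5.2,-16.8,17],
  [-6,-97,15,-6.5,-21,21.2],
  [-7,-116,18,-7.9,-25.2,25.5],
  [-8,-135,21,-9.2,-29.4,29.7],
  [-9,-154,23,-10.5,-33.6,34],
  [-9,-154,23,-10.5,-33.6,34],
  [-9,-154,23,-10.5,-33.6,34],
])

```text
t: 9.52
position: [0.5582, 0.0781, 0.1971]
tool_rot: [-0.681, -3.064, 0.007]
force: [0.2, 0.8, -1.5]
opening: 0.0451
gripper_force: 62.2
```

Call:
arm_command([
  [-8,-18,6,0,0,3],
  [-16,-36,12,0,0,6],
  [-24,-54,18,0,0,9],
  [-32,-72,25,0,0,12],
  [-40,-90,31,0,0,15],
  [-50,-108,38,0,0,19],
  [-59,-126,44,0,0,22],
  [-67,-145,50,0,0,25],
  [-67,-145,50,0,0,25],
  [-67,-145,50,0,0,25],
])

```text
t: 10.35
position: [0.5578, -0.083, 0.146]
tool_rot: [-1.333, -2.841, 0.007]
force: [-0.4, 0.5, -1.9]
opening: 0.0451
gripper_force: 62.3
```

Run:
```python
from h import *
s=r.get_state();p=s["position"];print(p,s["opening"],s["force"].round(1),s["joint_positions"].round(2))
chain(([.56,-.08,.085],ori(40)))
A=R.from_rotvec(s["tool_rot"])
c=snap("scene");cv2.imwrite("pics/s3.png",cv2.resize(c["frame"][130:270,180:340,::-1],(640,560),interpolation=cv2.INTER_CUBIC))
snap("top")
for n in("scene","top"):
    P=np.load(f"/tmp/{n}.npz")["P"].reshape(-1,3);d=P-p
    m=(np.hypot(d[:,0],d[:,1])<.07)&(P[:,2]>.03);q=(d[m]@A.as_matrix())*1e3
    for lo in range(-80,120,8):
        k=q[(q[:,2]>=lo)&(q[:,2]<lo+8)]
        if len(k)>3: print(n,lo,len(k),k.min(0).round()[:2],k.max(0).round()[:2])
```

```text
[ 0.55783465 -0.08303044  0.14603282] 0.045143262502634895 [-0.4  0.5 -1.9] [ 0.4   0.53 -0.51  2.    0.4   0.71  0.33]
[0.9, 3.9, 61.0, -0.3, -0.1, -0.3]
scene -80 64 [-13. -53.] [12. 57.]
scene -72 27 [-13. -43.] [ 9. 50.]
scene -64 27 [-11. -28.] [10. 40.]
scene -56 72 [-12. -33.] [11. 40.]
scene -48 49 [-12. -34.] [ 7. 39.]
scene -40 40 [-13. -33.] [ 5. 40.]
scene -32 27 [-11. -25.] [-5. 32.]
scene -24 30 [-22. -19.] [-3. 27.]
scene -16 92 [-26. -21.] [17. 30.]
scene -8 35 [-26.  -8.] [14. 31.]
scene 0 37 [-26.  -8.] [11. 30.]
scene 8 31 [-25. -13.] [ 9. 30.]
scene 16 35 [-28. -11.] [12. 29.]
scene 24 38 [-26. -11.] [11. 30.]
scene 32 32 [-26. -16.] [ 8. 30.]
scene 40 21 [-26. -10.] [12. 31.]
scene 48 15 [-21.  -3.] [-0. 24.]
scene 56 36 [-22.  -4.] [11. 36.]
scene 64 21 [-20.   1.] [ 6. 34.]
top -80 8 [  8. -51.] [13. 47.]
top -48 4 [ 10. -24.] [ 11. -16.]
top -40 7 [  7. -32.] [ 12. -12.]
top -24 46 [  9. -18.] [27. 24.]
top -16 69 [  8. -23.] [28. 26.]
top -8 11 [ 13. -21.] [28. 14.]
top 0 9 [  9. -23.] [28. 11.]
top 8 10 [ 14. -21.] [28. 20.]
top 16 7 [  5. -24.] [28. 22.]
top 24 16 [  7. -24.] [27. 25.]
top 32 5 [ 11. -22.] [28. 12.]
top 56 12 [ -4. -28.] [ 8. 32.]
```

View pics/s3.png

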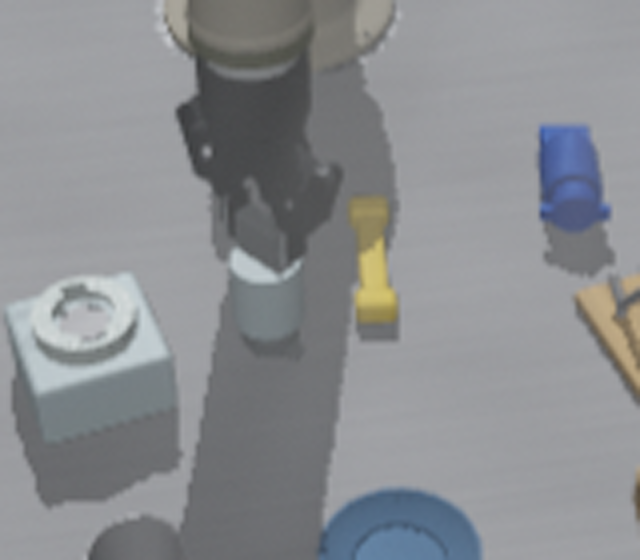

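The canister hangs upright over bare shelf, between the tower and the chew stick, with its underside about 69 mm below the reported TCP. I'll lower it.

Call:
arm_command([
  [0,3,10,0,0,0],
  [0,3,20,0,0,0],
  [0,3,30,0,0,0],
  [0,3,40,0,0,0],
  [0,3,50,0,0,0],
  [0,3,58,0,0,0],
  [0,3,64,0,0,0],
  [0,3,67,0,0,0],
  [0,3,69,0,0,0],
  [0,3,69,0,0,0],
])

```text
t: 11.28
position: [0.5604, -0.0788, 0.0776]
tool_rot: [-1.327, -2.845, 0.006]
force: [-0.4, -0.3, -1.8]
opening: 0.0451
gripper_force: 62.4
```

Call:
arm_command([
  [0,0,1,0,0,0],
  [0,0,2,0,0,0],
  [0,0,3,0,0,0],
  [0,0,4,0,0,0],
  [0,0,5,0,0,0],
  [0,0,6,0,0,0],
  [0,0,7,0,0,0],
  [0,0,7,0,0,0],
  [0,0,7,0,0,0],
  [0,0,7,0,0,0],
])

```text
t: 12.12
position: [0.5604, -0.0789, 0.0709]
tool_rot: [-1.327, -2.845, 0.006]
force: [-0.2, 0.7, -1.3]
opening: 0.0448
gripper_force: 62.4
```

Call:
arm_command([
  [0,0,0.5,0,0,0],
  [0,0,1,0,0,0],
  [0,0,1.5,0,0,0],
  [0,0,2,0,0,0],
  [0,0,2.5,0,0,0],
  [0,0,2.5,0,0,0],
  [0,0,2.5,0,0,0],
  [0,0,2.5,0,0,0],
  [0,0,2.5,0,0,0],
  [0,0,2.5,0,0,0],
])

```text
t: 12.95
position: [0.5606, -0.0791, 0.0696]
tool_rot: [-1.328, -2.846, 0.006]
force: [-3.7, -0.9, 13.7]
opening: 0.0449
gripper_force: 64.2
```

On the shelf (13.7 N). Releasing.

Call:
arm_command([
  [0,0,0,0,0,0],
  [0,0,0,0,0,0],
  [0,0,0,0,0,0],
  [0,0,0,0,0,0],
  [0,0,0,0,0,0],
  [0,0,0,0,0,0],
  [0,0,0,0,0,0],
  [0,0,0,0,0,0],
  [0,0,0,0,0,0],
  [0,0,0,0,0,0],
], gripper=85)

```text
t: 13.78
position: [0.5604, -0.0789, 0.0683]
tool_rot: [-1.327, -2.845, 0.006]
force: [0.3, -0.3, -0.7]
opening: 0.0851
gripper_force: 0.0
```

Call:
arm_command([
  [0,0,0,0,0,0],
  [0,0,0,0,0,0],
  [0,0,0,0,0,0],
  [0,0,0,0,0,0],
  [0,0,0,0,0,0],
  [0,0,0,0,0,0],
  [0,0,0,0,0,0],
  [0,0,0,0,0,0],
  [0,0,0,0,0,0],
  [0,0,0,0,0,0],
])

```text
t: 14.62
position: [0.5604, -0.0789, 0.0684]
tool_rot: [-1.328, -2.845, 0.006]
force: [0.1, -1.0, 0.0]
opening: 0.0851
gripper_force: 0.0
```

Run:
```python
from h import *
s=r.get_state();p=s["position"];A=R.from_rotvec(s["tool_rot"]);print(p,s["opening"],s["force"].round(1))
for n in("scene","top"):
    snap(n)
    P=np.load(f"/tmp/{n}.npz")["P"].reshape(-1,3);d=P-p
    m=(np.hypot(d[:,0],d[:,1])<.07)&(P[:,2]>.006);q=(d[m]@A.as_matrix())*1e3
    for lo in range(-80,64,8):
        k=q[(q[:,2]>=lo)&(q[:,2]<lo+8)]
        if len(k)>3: print(n,lo,len(k),k.min(0).round()[:2],k.max(0).round()[:2])
```

```text
[ 0.56038042 -0.07888976  0.06836007] 0.08505746205921631 [ 0.1 -1.   0. ]
scene -80 24 [-12. -50.] [10. 59.]
scene -72 22 [-12. -52.] [ 3. 60.]
scene -64 27 [-11. -53.] [11. 60.]
scene -56 90 [-13. -52.] [12. 59.]
scene -48 55 [-12. -48.] [12. 58.]
scene -40 28 [-10. -42.] [ 7. 52.]
scene -32 25 [ -9. -19.] [ 4. 27.]
scene -24 41 [-28. -17.] [12. 31.]
scene -16 80 [-27. -20.] [22. 30.]
scene -8 30 [-28.  -7.] [11. 32.]
scene 0 27 [-27.  -8.] [10. 32.]
scene 8 32 [-27.  -9.] [10. 31.]
scene 16 30 [-27. -10.] [ 9. 31.]
scene 24 32 [-29. -13.] [ 8. 30.]
scene 32 26 [-25. -13.] [ 8. 31.]
scene 40 17 [-26. -15.] [23. 30.]
scene 48 17 [-23.   0.] [ 2. 24.]
scene 56 24 [-21. -11.] [17. 36.]
top -56 5 [  8. -45.] [10. 49.]
top -48 7 [  7. -47.] [11. 48.]
top -24 54 [  2. -24.] [27. 23.]
top -16 36 [  5. -23.] [25. 23.]
top -8 9 [  2. -25.] [26. 13.]
top 0 5 [  8. -24.] [26.  6.]
top 8 10 [  4. -25.] [26. 10.]
top 16 8 [ 18. -13.] [27. 21.]
top 24 11 [  6. -25.] [27. 15.]
top 32 7 [ 10. -23.] [26. 24.]
top 56 18 [-15. -67.] [46. 38.]
```

The canister stands free and upright, centred in the gripper. I'll refine the tower pose before regripping.

Run:
```python
from h import *
fs=[]
for i in range(3):
    snap("top");fs.append(np.load("/tmp/top.npz")["P"])
P=np.median(fs,0)[205:285,325:392].reshape(-1,3)
q=P[(P[:,2]>.052)&(P[:,2]<.09)][:,:2]*1e3
for a in np.arange(6,18.1,1):
    t=np.radians(a);u=q@[np.cos(t),np.sin(t)];v=q@[-np.sin(t),np.cos(t)]
    lo=[np.percentile(u,1),np.percentile(v,1)];hi=[np.percentile(u,99),np.percentile(v,99)]
    w=np.subtract(hi,lo);c=np.add(lo,hi)/2
    print(a,w.round(1),(c@np.array([[np.cos(t),np.sin(t)],[-np.sin(t),np.cos(t)]])).round(1))
q=P[(P[:,2]>.074)&(P[:,2]<.086)];print(len(q),q[:,2].mean())
from scipy.optimize import least_squares
hull=cv2.convexHull((q[:,:2]*1e3).astype(np.float32))[:,0]
f=least_squares(lambda x:np.hypot(*(hull-x[:2]).T)-x[2],[505,-220,40],loss="soft_l1");print(f.x)
d=q[:,:2]*1e3-f.x[:2];rr=np.hypot(*d.T);an=np.degrees(np.arctan2(d[:,1],d[:,0]))
print(np.histogram(an[(rr>26.5)&(rr<36)],np.arange(-180,181,10)))
```

```text
6.0 [70.4 57.4] [ 478.5 -197. ]
7.0 [71.4 56.2] [ 478.5 -197.1]
8.0 [72.3 55. ] [ 478.5 -197.1]
9.0 [73.2 53.8] [ 478.5 -197.2]
10.0 [74.  52.7] [ 478.5 -197.2]
11.0 [74.9 51.7] [ 478.5 -197.2]
12.0 [75.7 50.9] [ 478.5 -197. ]
13.0 [76.5 50.5] [ 478.4 -196.7]
14.0 [77.3 49.9] [ 478.3 -196.4]
15.0 [78.1 49.4] [ 478.2 -196. ]
16.0 [78.8 49.1] [ 478.  -195.6]
17.0 [79.5 48.9] [ 477.8 -195.1]
18.0 [80.2 48.5] [ 477.7 -194.8]
16 0.07965766003409915
[ 506.83533124 -223.44733906   42.18494489]
(array([0, 0, 0, 0, 0, 0, 0, 0, 0, 0, 0, 0, 0, 0, 0, 0, 0, 0, 0, 0, 0, 0,
       0, 0, 0, 0, 0, 0, 0, 0, 0, 0, 0, 0, 0, 0]), array([-180, -170, -160, -150, -140, -130, -120, -110, -100,  -90,  -80,
        -70,  -60,  -50,  -40,  -30,  -20,  -10,    0,   10,   20,   30,
         40,   50,   60,   70,   80,   90,  100,  110,  120,  130,  140,
        150,  160,  170,  180]))
```

Call:
arm_command([
  [0,1,-4,0,0,0],
  [0,1,-4,0,0,0],
  [0,1,-4,0,0,0],
  [0,1,-4,0,0,0],
  [0,1,-4,0,0,0],
  [0,1,-4,0,0,0],
  [0,1,-4,0,0,0],
  [0,1,-4,0,0,0],
  [0,1,-4,0,0,0],
  [0,1,-4,0,0,0],
])

```text
t: 15.7
position: [0.5612, -0.0782, 0.0723]
tool_rot: [-1.327, -2.845, 0.006]
force: [-0.8, 0.2, -0.3]
opening: 0.0848
gripper_force: 0.0
```

Call:
arm_command([
  [0,0,0,0,0,0],
  [0,0,0,0,0,0],
  [0,0,0,0,0,0],
  [0,0,0,0,0,0],
  [0,0,0,0,0,0],
  [0,0,0,0,0,0],
  [0,0,0,0,0,0],
  [0,0,0,0,0,0],
  [0,0,0,0,0,0],
  [0,0,0,0,0,0],
], gripper=20)

```text
t: 16.53
position: [0.5612, -0.0784, 0.0727]
tool_rot: [-1.328, -2.845, 0.006]
force: [-0.5, -0.4, 5.4]
opening: 0.0448
gripper_force: 61.1
```

Call:
arm_command([
  [0,0,-15,0,0,0],
  [0,0,-30,0,0,0],
  [0,0,-45,0,0,0],
  [0,0,-60,0,0,0],
  [0,0,-75,0,0,0],
  [0,0,-90,0,0,0],
  [0,0,-105,0,0,0],
  [0,0,-120,0,0,0],
  [0,0,-120,0,0,0],
  [0,0,-120,0,0,0],
])

```text
t: 17.37
position: [0.5617, -0.0781, 0.1924]
tool_rot: [-1.328, -2.845, 0.005]
force: [-0.6, 0.4, -2.3]
opening: 0.0448
gripper_force: 62.1
```

Run:
```python
from h import *
c=r.camera("top")
K=c["camera_matrix"];T=np.linalg.inv(c["world_to_cam"])
def ray(u,v,z):
    d=T[:3,:3]@np.array([(u-K[0,2])/K[0,0],-(v-K[1,2])/K[1,1],-1]);return (T[:3,3]+d*(z-T[2,3])/d[2])*1e3
g=lambda x,y,z:ray(325+(x-400)/5.338-.4,205+y/5.333-.4,z)[:2]
C=np.array([g(x,y,.06) for x,y in((450,95),(655,50),(700,250),(495,295))]);print(C.round(1),C.mean(0))
for i in range(4): e=C[(i+1)%4]-C[i];print(np.hypot(*e),np.degrees(np.arctan2(e[1],e[0])))
print("ring",g(583,169,.079),"slots",np.degrees(np.arctan2(*(g(573,105,.079)-g(597,218,.079))[::-1])))
fs=[]
for i in range(3): snap("scene");fs.append(np.load("/tmp/scene.npz")["P"])
P=np.median(fs,0)[175:245,175:235].reshape(-1,3)
q=P[(P[:,2]>.053)&(P[:,2]<.066)];print("scene block",cv2.minAreaRect((q[:,:2]*1e3).astype(np.float32)),len(q),q[:,2].mean())
q=P[(P[:,2]>.074)&(P[:,2]<.086)];print("ring",cv2.minAreaRect((q[:,:2]*1e3).astype(np.float32)),len(q),q.mean(0))
chain(([.5055,-.2207,.19],ori(12)))
```

```text
[[ 545.3 -156.9]
 [ 568.8 -263.1]
 [ 466.3 -281.8]
 [ 443.8 -177.1]] [ 506.02216503 -219.70390878]
108.76305951939422 -77.52345398236031
104.15571724572544 -169.67430701926202
107.10920285477162 102.13752833418543
103.47311598619547 11.228735912299136
ring [ 505.34755177 -219.44056824] slots 10.026604512307545
scene block ((508.8385314941406, -219.5093994140625), (109.59980773925781, 109.51082611083984), 11.66772174835205) 512 0.05858540542522954
ring ((507.1387939453125, -220.65841674804688), (81.00379943847656, 78.14344024658203), 42.71441650390625) 241 [ 0.50863055 -0.22004003  0.07757439]
[-73.8, -134.2, 1.8, -0.3, -0.0, 28.0]
```

Call:
arm_command([
  [-12,-22,0,0,0,5],
  [-24,-44,0,0,0,10],
  [-36,-66,0,0,0,15],
  [-48,-88,0,0,0,20],
  [-60,-110,1,0,0,24],
  [-73,-134,2,-0.3,0,28.2],
  [-73,-134,2,-0.3,0,28.2],
  [-73,-134,2,-0.3,0,28.2],
  [-73,-134,2,-0.3,0,28.2],
  [-73,-134,2,-0.3,0,28.2],
])

```text
t: 18.4
position: [0.5062, -0.2188, 0.1906]
tool_rot: [1.979, 2.439, 0.002]
force: [-0.3, -0.2, -2.3]
opening: 0.0447
gripper_force: 62.1
```

Run:
```python
from h import *
s=r.get_state();p=s["position"];A=R.from_rotvec(s["tool_rot"]);print(s["t"],p,s["opening"],s["joint_positions"].round(2))
chain(([.506,-.2205,.19],ori(11.7)))
c=snap("scene");cv2.imwrite("pics/s4.png",cv2.resize(c["frame"][140:250,140:260,::-1],(654,600),interpolation=cv2.INTER_CUBIC))
snap("top")
for n in("scene","top"):
    P=np.load(f"/tmp/{n}.npz")["P"].reshape(-1,3);d=P-p
    m=(np.hypot(d[:,0],d[:,1])<.048)&(P[:,2]>.085);q=(d[m]@A.as_matrix())*1e3
    for lo in range(-64,80,8):
        k=q[(q[:,2]>=lo)&(q[:,2]<lo+8)]
        if len(k)>3: print(n,lo,len(k),k.min(0).round()[:2],k.max(0).round()[:2])
```

```text
18.4 [ 0.50620517 -0.21878274  0.19058154] 0.044747087692315494 [ 0.61  0.44 -0.42  2.    0.26  0.75  0.25]
[-1.6, -0.6, 0.6, 0.1, -0.0, 0.2]
scene -56 23 [-10. -20.] [10. 40.]
scene -48 23 [-10. -23.] [13. 40.]
scene -40 24 [-10. -28.] [11. 39.]
scene -32 10 [ -9. -21.] [10. 33.]
scene -24 9 [ -6. -16.] [ 8. 28.]
scene -16 100 [-24. -24.] [28. 31.]
scene -8 50 [-25. -21.] [27. 30.]
scene 0 38 [-25.   2.] [26. 33.]
scene 8 36 [-24.   3.] [23. 30.]
scene 16 38 [-24.   2.] [28. 30.]
scene 24 39 [-25.   1.] [27. 31.]
scene 32 36 [-25.   5.] [25. 31.]
scene 40 34 [-25.   0.] [23. 31.]
scene 48 10 [-13.  20.] [22. 28.]
scene 56 29 [-20.   9.] [18. 24.]
scene 64 34 [-19.   2.] [22. 33.]
top -64 7 [ 11. -24.] [12. 30.]
top -56 21 [  4. -33.] [12. 28.]
top -48 41 [  4. -34.] [12. 36.]
top -40 28 [  7. -34.] [11. 35.]
top -32 16 [  7. -18.] [11. 27.]
top -24 20 [  7. -20.] [15. 23.]
top -16 143 [  5. -24.] [27. 26.]
top -8 18 [  9. -23.] [27. 25.]
top 0 15 [ 15. -21.] [27. 23.]
top 8 16 [  6. -25.] [27. 22.]
top 16 20 [ -1. -25.] [27. 19.]
top 24 15 [ 14. -22.] [28. 24.]
top 32 16 [  5. -25.] [27. 23.]
top 40 13 [  1. -25.] [27. 21.]
top 56 10 [ -4. -30.] [ 6. 32.]
top 64 9 [ -1. -29.] [21. 31.]
```

View pics/s4.png

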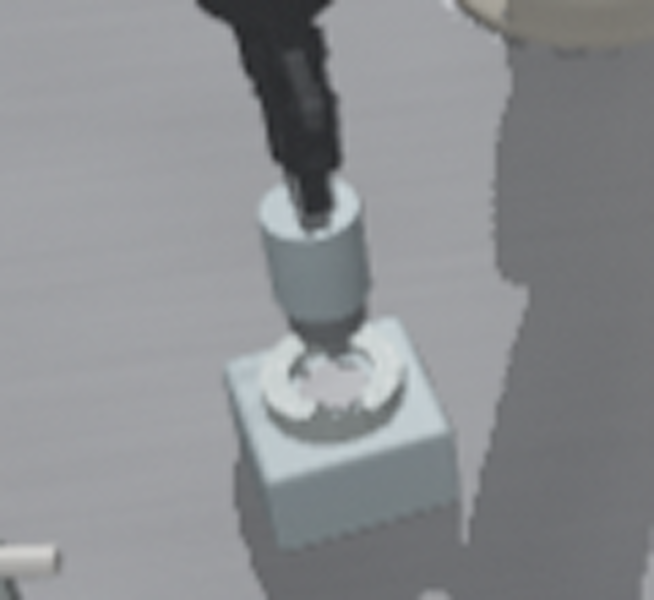

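The canister hangs above the ring with its lugs in line with the slots. By camera it needs a shift of about (-1,-2) mm. I'll correct and lower.

Call:
arm_command([
  [-1.8,-1,5,0,0,0.2],
  [-1.8,-1,10,0,0,0.2],
  [-1.8,-1,15,0,0,0.2],
  [-1.8,-1,20,0,0,0.2],
  [-1.8,-1,25,0,0,0.2],
  [-1.8,-1,29,0,0,0.2],
  [-1.8,-1,33,0,0,0.2],
  [-1.8,-1,36,0,0,0.2],
  [-1.8,-1,36,0,0,0.2],
  [-1.8,-1,36,0,0,0.2],
])

```text
t: 19.33
position: [0.5052, -0.2219, 0.1547]
tool_rot: [1.986, 2.434, 0.001]
force: [0.4, 0.0, -2.2]
opening: 0.0447
gripper_force: 62.1
```

Call:
arm_command([
  [0,0,1,0,0,0],
  [0,0,2,0,0,0],
  [0,0,3,0,0,0],
  [0,0,4,0,0,0],
  [0,0,5,0,0,0],
  [0,0,6,0,0,0],
  [0,0,7,0,0,0],
  [0,0,8,0,0,0],
  [0,0,8,0,0,0],
  [0,0,8,0,0,0],
])

```text
t: 20.17
position: [0.5052, -0.2219, 0.1468]
tool_rot: [1.986, 2.434, 0.001]
force: [0.3, 0.2, -2.4]
opening: 0.0444
gripper_force: 62.1
```

It has entered the mouth freely. Continuing onto the spring.

Call:
arm_command([
  [0,0,1,0,0,0],
  [0,0,2,0,0,0],
  [0,0,3,0,0,0],
  [0,0,4,0,0,0],
  [0,0,5,0,0,0],
  [0,0,6,0,0,0],
  [0,0,7,0,0,0],
  [0,0,8,0,0,0],
  [0,0,8,0,0,0],
  [0,0,8,0,0,0],
])

```text
t: 21.0
position: [0.5053, -0.222, 0.139]
tool_rot: [1.986, 2.433, 0.001]
force: [-0.7, -1.3, 2.4]
opening: 0.0449
gripper_force: 62.8
```

Call:
arm_command([
  [0,0,1,0,0,0],
  [0,0,2,0,0,0],
  [0,0,3,0,0,0],
  [0,0,4,0,0,0],
  [0,0,5,0,0,0],
  [0,0,5.3,0,0,0],
  [0,0,5.3,0,0,0],
  [0,0,5.3,0,0,0],
  [0,0,5.3,0,0,0],
  [0,0,5.3,0,0,0],
])

```text
t: 21.83
position: [0.5053, -0.222, 0.1336]
tool_rot: [1.986, 2.433, 0.001]
force: [-1.9, 0.8, 5.6]
opening: 0.0449
gripper_force: 62.9
```

About 8 N, so the underside is roughly 1 mm above the floor. Twisting clockwise (positive about tool z).

Call:
arm_command([
  [0,0,0,0,0,4],
  [0,0,0,0,0,9],
  [0,0,0,0,0,14],
  [0,0,0,0,0,19],
  [0,0,0,0,0,24],
  [0,0,0,0,0,29],
  [0,0,0,0,0,34],
  [0,0,0,0,0,39],
  [0,0,0,0,0,44],
  [0,0,0,0,0,45],
])

```text
t: 22.67
position: [0.5063, -0.222, 0.1339]
tool_rot: [2.768, 1.481, 0.004]
force: [-0.9, 0.0, 5.2]
opening: 0.045
gripper_force: 62.9
```

Run:
```python
from h import *
s=r.get_state();print(s["position"],s["force"].round(1),s["wrist_torque"].round(2),s["joint_positions"].round(2))
chain(([.5053,-.2215,.1336],ori(-78.3)))
```

```text
[ 0.50628119 -0.22200314  0.13393292] [-0.9  0.   5.2] [-0.1   0.01  0.02] [ 0.42  0.49 -0.15  2.06  0.13  0.59 -0.41]
[-0.1, -1.1, 0.3, 0.1, -0.1, 44.6]
```

Call:
arm_command([
  [0,-0.5,0.3,0,0,5],
  [0,-0.5,0.3,0,0,10],
  [0,-0.5,0.3,0,0,15],
  [0,-0.5,0.3,0,0,20],
  [0,-0.5,0.3,0,0,25],
  [0,-0.5,0.3,0,0,30],
  [0,-0.5,0.3,0,0,35],
  [0,-0.5,0.3,0,0,40],
  [0,-0.5,0.3,0,0,44],
  [0,-0.5,0.3,0,0,44.5],
])

```text
t: 23.5
position: [0.5055, -0.2218, 0.1336]
tool_rot: [3.124, 0.325, 0.003]
force: [-1.9, -0.3, 7.4]
opening: 0.0451
gripper_force: 63.1
```

Run:
```python
from h import *
s=r.get_state();print(s["position"],s["force"].round(1),s["wrist_torque"].round(2))
chain(([.5053,-.2215,.1336],ori(-78.3)))
```

```text
[ 0.50549847 -0.22184673  0.13360511] [-1.9 -0.3  7.4] [-0.09  0.34  0.16]
[-0.1, -0.4, 0.0, 0.1, -0.1, 0.2]
```

Call:
arm_command([
  [0,0,-1,0,0,0],
  [0,0,-2,0,0,0],
  [0,0,-2,0,0,0],
  [0,0,-2,0,0,0],
  [0,0,-2,0,0,0],
  [0,0,-2,0,0,0],
  [0,0,-2,0,0,0],
  [0,0,-2,0,0,0],
  [0,0,-2,0,0,0],
  [0,0,-2,0,0,0],
])

```text
t: 24.33
position: [0.5053, -0.2219, 0.1355]
tool_rot: [3.124, 0.33, 0.003]
force: [-0.1, -0.8, 5.5]
opening: 0.045
gripper_force: 63.0
```

Call:
arm_command([
  [0,0,0,0,0,0],
  [0,0,0,0,0,0],
  [0,0,0,0,0,0],
  [0,0,0,0,0,0],
  [0,0,0,0,0,0],
  [0,0,0,0,0,0],
  [0,0,0,0,0,0],
  [0,0,0,0,0,0],
  [0,0,0,0,0,0],
  [0,0,0,0,0,0],
], gripper=85)

```text
t: 25.17
position: [0.5048, -0.2217, 0.1353]
tool_rot: [3.124, 0.33, 0.002]
force: [0.6, -0.0, -0.2]
opening: 0.0848
gripper_force: 0.0
```

Call:
arm_command([
  [0,0,-10,0,0,0],
  [0,0,-25,0,0,0],
  [0,0,-40,0,0,0],
  [0,0,-60,0,0,0],
  [0,0,-80,0,0,0],
  [0,0,-100,0,0,0],
  [0,0,-120,0,0,0],
  [0,0,-140,0,0,0],
  [0,0,-140,0,0,0],
  [0,0,-140,0,0,0],
])

```text
t: 26.0
position: [0.5051, -0.2219, 0.2768]
tool_rot: [3.123, 0.33, 0.006]
force: [-1.2, 0.3, -0.5]
opening: 0.0852
gripper_force: 0.0
```

Run:
```python
from h import *
c=snap("scene");cv2.imwrite("pics/s5.png",cv2.resize(c["frame"][120:260,110:290,::-1],(771,600),interpolation=cv2.INTER_CUBIC))
P=np.load("/tmp/scene.npz")["P"].reshape(-1,3)
m=(np.hypot(P[:,0]-.507,P[:,1]+.22)<.04)&(P[:,2]>.09)&(P[:,2]<.2);q=P[m]
print(np.percentile(q[:,2],[50,90,97,99]).round(4),q[q[:,2]>.172].mean(0).round(4))
k=q[q[:,2]>.16][:,:2]*1e3;print(len(k),cv2.minAreaRect(k.astype(np.float32)))
k=q[(q[:,2]>.138)&(q[:,2]<.150)];print("shoulder z",np.median(k[:,2]))
```

```text
[0.1449 0.1806 0.1827 0.1836] [ 0.5107 -0.219   0.1798]
143 ((508.8128356933594, -219.38925170898438), (20.3301944732666, 45.88825988769531), 7.903644561767578)
shoulder z 0.14536036904328375
```

View pics/s5.png

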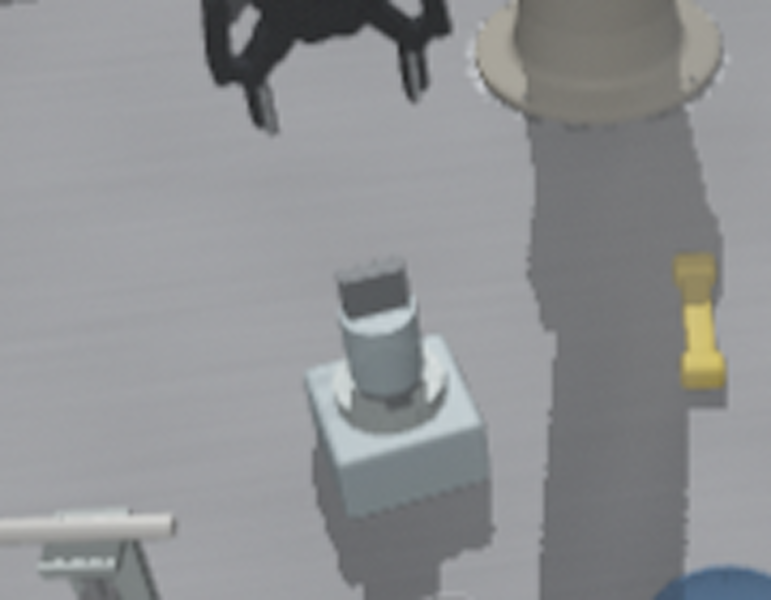

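The canister sits upright and centred in the socket. Its bar top is at about 0.183, so the underside is about 3 mm above the floor and it is locked. The bar lies along the tower's y axis and the gripper is clear. Handing in.

```bash
python3 -c "
from workcell import r
print(r.close_job())"
```

```text
the job is handed in; nothing more can be done
None
```

The canister was stood upright on bare shelf and let go, then regripped by its bar, pushed into the tower's socket and turned a quarter clockwise; the last images showed it locked, centred and upright with the gripper clear, and the job is handed in without a verdict returned.

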